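Stack lens spacers on the arbor by size

ROBOT

A 6-joint arm with a two-finger parallel gripper is mounted at the origin on the work surface. World frame = base frame: x ahead of the robot, y to its left, z up, the work surface at z = 0. Lengths are in m, angles in degrees, forces in N, time in s.
With the tool pointing down it reaches from about 0.35 to 0.875 m from the base axis. Payload 4.2 kg.
Tool frame: the origin (TCP) lies between the finger pads; the fingertips stand 19 mm ahead of it and the grasp point (between the pads) is the TCP; z points along the fingers, y is the line along which they close (so a half turn about z gives the same grasp; the last joint's range is limited). The gripper opens to 87 mm and grips with 3 to 60 N. Pads are 19 mm wide; open, the fingers measure 117 mm over their backs; the gripper's body (75 mm by 190 mm) begins 51 mm behind the grasp point.
Start: joints at [-61.043, 22.042, 0.453, 0, -68.411, -14.817], TCP at [0.153, -0.606, 0.242] pointing down, gripper open.
Joint ranges: [-179.83, 179.83], [-69.29, 118.12], [-61.27, 80.66], [-181.25, 117.63], [-171.15, -9.14], [-177.46, 177.46]. Speed limits (degrees/s): [159.86, 159.86, 180, 180, 180, 180].

INTERFACE

Orientations are given as a 3x3 rotation matrix whose columns are the frame's x, y, z axes.
In Python, from station import r gives the robot as it stands.
- The arm moves only by the tool drive_tool, never from a script. Its argument "steps" is one flat list of numbers, 7 for each row, row after row: the turn, a rotation vector about the tool's x, y, z in rad, then the shift along the tool's x, y, z in m, then the opening, from 0 (shut) to 1 (fully open). A call has 1 to 10 rows; each row shifts and turns the commanded pose from where the row before left it, along the tool's axes as they then stand; what a row does not reach is not made up. A row lasts 1/12 s, in which the tool goes at most 41.7 mm and 7.16 degrees, less where a joint would pass 70% of its speed; a pose out of reach is approached as far as the arm can. A call is refused whole if a number of a shift passes 0.0417 or a number of a turn 0.125, either way. A call with a gripper value outside its range is refused whole. The fingers move at their own pace and stop on an object; the grip force is fixed at half the most. Time passes only in rows, so rows that do not move let the fingers close. It gives the time, the measured TCP pose, the force, the opening and the grip force at its end, in the units of the state.
- r.sense(): the state, without advancing time (a new reading comes with each control period).
- r.capture(name): name is "scene" or "top"; returns the picture (420x560x3 uint8, blue, green, red); there is no depth.
- r.camera_params(name): a dict with "camera_matrix" (3x3 intrinsics, pixels), "extrinsics" (4x4, takes a point from world to camera coordinates). Camera axes: x right, y down, z forward; pixel columns grow to the right and rows downward; lengths in m; the calibration is good to about 2 mm. A picture is of the moment at which its call begins. camera_params takes no time and is no camera call.
- r.finish_job(): hands the job in; it is judged then, once.
The state is a dict: "time_s": time; "joints": joint angles; "joint_velocities": joint speeds; "effort": joint torques, N m; "tcp_pos": TCP position; "ee_rot": TCP orientation; "wrist_force": force on the tool from outside, world axes, zero at the start; "moment": the same for the moment, N m; "gripper_width": opening from 0.0 (shut) to 1.0 (fully open); "gripper_force": force on a finger pad.
Only numpy, scipy, OpenCV 4.12 (cv2) and the standard library are available. Lean on these libraries where they do the work, as an engineer would, in place of code of your own. Each camera call takes 0.05 s, during which the arm holds its last target. There are 200 camera calls.

TASK

Thread the three lens spacer rings onto the upright arbor, the largest first at the bottom, then the medium one, then the smallest on top, each sitting flat on the one below. Lower each ring down the arbor in the gripper until it is seated rather than letting it drop, and leave the camera, the spare lens, the lens cap and the cream disc where they are.

Things in the scene. Friction and masses are not known exactly. Their poses are not given: they have to be found in the camera images.
- arbor: Stacking stand fixed to the table: dark steel base disc 90 mm in diameter and 8 mm thick, on it a bright steel shoulder 36 mm in diameter and 6 mm high (its top 14 mm above the table), and from the shoulder an upright steel pin 16 mm in diameter. The pin is straight for 36 mm above the shoulder, then tapers to 8 mm in diameter at its tip, 48 mm above the shoulder. Origin: centre of the underside of the base, at table height; z is up along the pin.
- arbor_shoulder (a point): Point on the pin's axis at the top face of the shoulder, 14 mm above the table, where the lowest ring rests; z is up along the pin
- arbor_tip (a point): Centre of the pin's tip, 62 mm above the table
- large_ring: Loose black plastic spacer ring, outer diameter 62 mm, bore 22 mm, thickness 14 mm, about 55 g, lying flat on the table. Origin: its centre, at half its thickness; z is the axis of the bore
- medium_ring: Loose green spacer ring, outer diameter 52 mm, bore 22 mm, thickness 12 mm, about 56 g, lying flat on the table. Origin: its centre, at half its thickness; z is the axis of the bore
- small_ring: Loose bare aluminium spacer ring, outer diameter 42 mm, bore 22 mm, thickness 10 mm, about 27 g, lying flat on the table. Origin: its centre, at half its thickness; z is the axis of the bore
- camera: Bystander: black camera, body 70 x 140 mm and about 120 mm high, standing on its base, with a lens 80 mm in diameter that reaches 145 mm from the origin along its -x. Origin: centre of the underside of the body; x points to its back
- spare_lens: Bystander: black lens standing upright, 66 mm in diameter, 79 mm high. Origin: centre of its underside
- cream_disc: Bystander: solid cream disc with a green centre, no hole, 45 mm in diameter, 12 mm thick, lying flat. Origin: centre of its underside
- lens_cap: Bystander: black solid lens cap with a grey bar on top, 72 mm in diameter, 8 mm thick, lying flat. Origin: centre of its underside
Mind the look-alikes: they are no part of the job. Of the things shaped like the medium_ring, the green one is meant.

How it is judged (in metres and radians):
On the way, in this order (a step that is already met when the one before it is completed fails the run):
1. the large ring is threaded on the pin and seated at its place in the stack (z of large_ring in the frame of arbor_shoulder between 0.004 and 0.01 m and horizontal distance between large_ring and arbor_shoulder below 0.005 m and angle between the z axis of large_ring and the z axis of arbor, either way round below 0.12 rad), for 0.2 s.
2. the medium ring is threaded on the pin and seated at its place in the stack (z of medium_ring in the frame of arbor_shoulder between 0.017 and 0.023 m and horizontal distance between medium_ring and arbor_shoulder below 0.005 m and angle between the z axis of medium_ring and the z axis of arbor, either way round below 0.12 rad), for 0.2 s.
3. the small ring is threaded on the pin and seated at its place in the stack (z of small_ring in the frame of arbor_shoulder between 0.028 and 0.034 m and horizontal distance between small_ring and arbor_shoulder below 0.005 m and angle between the z axis of small_ring and the z axis of arbor, either way round below 0.12 rad), for 0.2 s.
At the end, for the whole second after the job is handed in: All three rings are on the pin and at rest: the large one on the shoulder, the medium one on it, the small one on top; each centre within 5 mm of the pin's axis and within 3 mm of its height in the stack (7, 20 and 31 mm above the shoulder), each lying flat within 0.12 rad (all of step 1 and all of step 2 and all of step 3 and linear speed of each of large_ring, medium_ring, small_ring below 0.02 m/s); the robot touches nothing.
It fails at once if a ring is dropped or thrown (moves faster than 0.6 m/s while the fingers do not hold it: a free fall of about 18 mm) ((linear speed of large_ring above 0.6 m/s and contact force between the fingers and large_ring below 0.05 N) or (linear speed of medium_ring above 0.6 m/s and contact force between the fingers and medium_ring below 0.05 N) or (linear speed of small_ring above 0.6 m/s and contact force between the fingers and small_ring below 0.05 N)).
It fails at once if the camera is moved more than 25 mm (distance of camera from where it was at the start of the episode above 0.025 m).
It fails at once if the spare lens is moved more than 25 mm (distance of spare_lens from where it was at the start of the episode above 0.025 m).
It fails at once if the cream disc is moved more than 25 mm (distance of cream_disc from where it was at the start of the episode above 0.025 m).
It fails at once if the lens cap is moved more than 25 mm (distance of lens_cap from where it was at the start of the episode above 0.025 m).
It also fails if it takes over 72 s, if anything falls off the work surface, if the arm or the gripper's body presses on something with over 40 N, if the wrist force passes 120 N, or if a joint passes its speed limit or range.

## Working session

There is one attempt and no reset: what is moved stays moved. The work goes in short steps, Python scripts to look and compute and a tool call to move; the robot and the scene stay as the last step left them, time stands still between calls to the robot, and variables do not carry over. Pictures are saved under pics/ and viewed, at most 10 in all, crops included, and the job is handed in when it is done.

Besides the shell and the picture viewer there is one more tool, called after ">>>" as name(argument=value, ...), one argument or row to a line, values as JSON. drive_tool: Moves the arm, as the interface text tells. Its arguments: {"type":"object","properties":{"steps":{"type":"array"}},"required":["steps"]}

```bash
mkdir -p pics; ls
python3 - <<'E'
from station import r
import cv2,numpy as np
np.set_printoptions(precision=4,suppress=True)
for n in("scene","top"):
    cv2.imwrite(f"pics/{n}0.png",r.capture(n)); p=r.camera_params(n); print(n,p["camera_matrix"],p["extrinsics"])
s=r.sense(); print(s["time_s"],s["tcp_pos"],s["ee_rot"],s["gripper_width"])
E
```

```text
pics
scene [[506.4013   0.     282.2508]
 [  0.     506.4013 213.035 ]
 [  0.       0.       1.    ]] [[ 0.3006  0.9537 -0.0022 -0.1263]
 [ 0.6816 -0.2164 -0.699  -0.3693]
 [-0.6672  0.2087 -0.7151  1.7508]
 [ 0.      0.      0.      1.    ]]
top [[447.2914   0.     286.3386]
 [  0.     447.2914 206.1155]
 [  0.       0.       1.    ]] [[-0.0042 -0.9996 -0.0281 -0.0399]
 [-0.9947  0.0071 -0.1021  0.5791]
 [ 0.1023  0.0275 -0.9944  0.9859]
 [ 0.      0.      0.      1.    ]]
0.1 [ 0.1526 -0.6056  0.2406] [[-0.9697 -0.2441 -0.0006]
 [-0.2441  0.9697  0.0019]
 [ 0.0001  0.002  -1.    ]] 1.001033924172735
```

View pics/scene0.png

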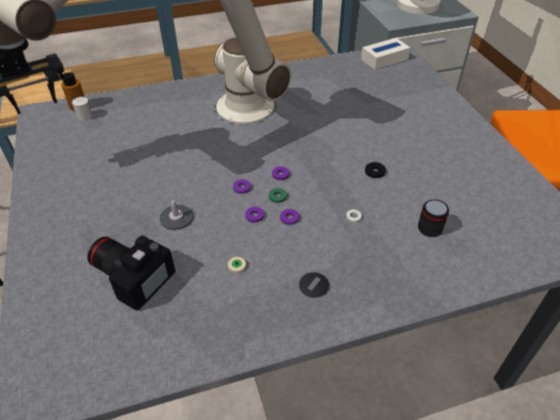

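View pics/top0.png

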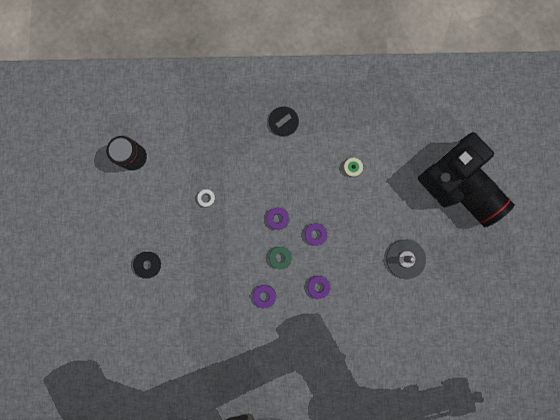

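The scene view shows the black ring at (375,170), green at (278,195), aluminium at (354,215) and the arbor at (176,212). In the top view they are at (147,264), (279,258), (205,198) and (407,259). Four purple decoy rings surround the green one.

```bash
cat > h.py <<'E'
import cv2,numpy as np
from station import r
np.set_printoptions(precision=4,suppress=True)
P={n:r.camera_params(n) for n in("scene","top")}
def ray(n,uv):
    K,E=P[n]["camera_matrix"],np.array(P[n]["extrinsics"]); R,t=E[:3,:3],E[:3,3]
    d=R.T@np.linalg.solve(K,[uv[0],uv[1],1]); return -R.T@t,d/np.linalg.norm(d)
def plane(n,uv,z):
    o,d=ray(n,uv); return o+d*(z-o[2])/d[2]
def tri(a,b):
    A=[];B=[]
    rays=[ray("scene",a),ray("top",b)]
    M=[np.eye(3)-np.outer(d,d) for o,d in rays]
    X=np.linalg.solve(sum(M),sum(m@o for m,(o,d) in zip(M,rays)))
    return X,[np.linalg.norm(m@(X-o)) for m,(o,d) in zip(M,rays)]
def mask(img,kind):
    h,s,v=cv2.split(cv2.cvtColor(img,cv2.COLOR_BGR2HSV))
    m={"green":(h>60)&(h<95)&(s>70),"bright":(v>150),"black":(v<48)}[kind]
    return m.astype(np.uint8)*255
def blob(img,kind,c,w=30):
    "largest outer contour in a window: centroid of filled shape, ellipse, bore centroid"
    x,y=int(c[0])-w,int(c[1])-w
    k=4
    im=cv2.resize(img[y:y+2*w,x:x+2*w],None,fx=k,fy=k,interpolation=cv2.INTER_CUBIC)
    cs,_=cv2.findContours(mask(im,kind),cv2.RETR_EXTERNAL,cv2.CHAIN_APPROX_NONE)
    q=max(cs,key=cv2.contourArea); hull=cv2.convexHull(q)
    m=cv2.moments(hull); cv2.drawContours(im,[hull],-1,(0,0,255),1)
    c=np.array([m["m10"],m["m01"]])/m["m00"]; e=cv2.fitEllipse(q)
    f=lambda p:(np.array(p)+.5)/k-.5+[x,y]
    return f(c),f(e[0]),np.array(e[1])/k,im
E
python3 - <<'E'
from h import *
I={n:cv2.imread(f"pics/{n}0.png") for n in P}
rows=[]
for name,kind,a,b,h in(("large","black",(375,170),(147,264),.014),("medium","green",(278,195),(279,258),.012),("small","bright",(354,215),(205,198),.01),("shoulder","bright",(176,212),(407,259),.014)):
    A=blob(I["scene"],kind,a,25);B=blob(I["top"],kind,b,25)
    print(name,A[0],A[2],B[0],B[1],B[2],*tri(A[0],B[0]),"top@mid",plane("top",B[0],h/2),"scene@mid",plane("scene",A[0],h/2))
    rows.append(np.vstack([A[3],B[3]]))
cv2.imwrite("pics/c1.png",np.hstack(rows))
E
```

```text
large [375.0336 169.8211] [15.0116 20.3691] [146.4542 264.4442] [146.4578 264.4376] [25.8627 27.5285] [0.4479 0.2811 0.0055] [np.float64(0.00041917403561444913), np.float64(0.00041917403561431214)] top@mid [0.4481 0.281  0.007 ] scene@mid [0.4495 0.2797 0.007 ]
medium [277.3338 194.8022] [13.7655 17.7983] [279.9098 257.4299] [279.9198 257.4107] [21.6217 21.8758] [ 0.4629 -0.0277  0.0054] [np.float64(0.00040352743531119436), np.float64(0.00040352743531116866)] top@mid [ 0.463  -0.0273  0.006 ] scene@mid [ 0.4634 -0.0282  0.006 ]
small [353.2939 214.7486] [11.8671 15.0903] [205.7004 197.4994] [205.688  197.4926] [16.7364 17.179 ] [0.6025 0.1451 0.0077] [np.float64(0.0005011089443881826), np.float64(0.0005011089443882483)] top@mid [0.6029 0.1461 0.005 ] scene@mid [0.6001 0.1458 0.005 ]
shoulder [173.8502 215.4697] [ 6.9646 10.5736] [407.7073 255.5684] [407.4249 256.199 ] [ 9.2013 12.9705] [ 0.4657 -0.3184  0.0147] [np.float64(0.0018338410128930205), np.float64(0.0018338410128931626)] top@mid [ 0.466  -0.3184  0.007 ] scene@mid [ 0.4571 -0.3201  0.007 ]
```

View pics/c1.png

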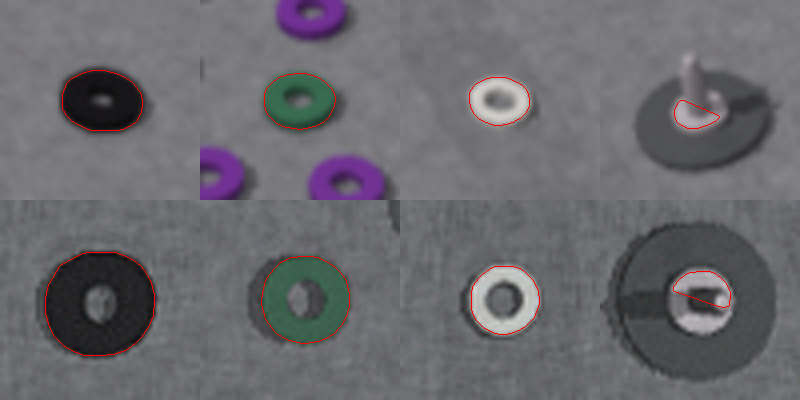

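All ring outlines fit, with heights within 3 mm of those expected. The arbor's bright mask is cut by shadow, so I'll redo it with a lower threshold, the base disc, and the tip.

Run:
```python
from h import *
I={n:cv2.imread(f"pics/{n}0.png") for n in P}
k=6;out=[];E={}
for n,c in(("scene",(176,212)),("top",(407,259))):
    w=25;x,y=c[0]-w,c[1]-w
    im=cv2.resize(I[n][y:y+2*w,x:x+2*w],None,fx=k,fy=k,interpolation=cv2.INTER_CUBIC)
    hsv=cv2.cvtColor(im,cv2.COLOR_BGR2HSV);v=hsv[...,2]
    print(n,"table v",v[10,10],v[-10,-10],"base v",v[int(2*w*k*.7),int(w*k*.9)])
    yy,xx=np.mgrid[:2*w*k,:2*w*k]
    f=lambda p:(np.array(p)+.5)/k-.5+[x,y]
    near=np.hypot(xx-w*k,yy-w*k)<(11*k if n=="top" else 0)
    for t,lab in((118,"sh"),(93,"base")):
        if lab=="sh": m=((v>t)&(near if n=="top" else (np.hypot((xx-w*k)/1.0,yy-w*k)<14*k))).astype(np.uint8)
        else: m=(v<t).astype(np.uint8)
        m=cv2.morphologyEx(m,cv2.MORPH_OPEN,np.ones((5,5)) if lab=="sh" else np.ones((25,25)))
        q=max(cv2.findContours(m,0,1)[0],key=cv2.contourArea);h=cv2.convexHull(q)
        e=cv2.fitEllipse(q); cv2.drawContours(im,[h],-1,(0,0,255),1); cv2.ellipse(im,e,(0,255,255),1)
        b=cv2.boundingRect(q)
        print(lab,f(e[0]),np.array(e[1])/k,"bbox",f(b[:2]),np.array(b[2:])/k,"z14",plane(n,f(e[0]),.014),"z8",plane(n,f(e[0]),.008))
    out.append(im)
tip=((172.6,201.0),(412.1,257.9)); print("tip",*tri(*tip),plane("top",tip[1],.062),plane("scene",tip[0],.062))
cv2.imwrite("pics/c2.png",np.hstack(out))
```

```text
scene table v 119 128 base v 83
sh [175.336  207.9829] [19.6847 22.9013] bbox [162.0833 197.75  ] [26. 22.] z14 [ 0.4369 -0.3117  0.014 ] z8 [ 0.4307 -0.3117  0.008 ]
base [177.2051 217.9919] [22.36  33.994] bbox [160.0833 206.0833] [33.8333 23.5   ] z14 [ 0.4763 -0.313   0.014 ] z8 [ 0.4703 -0.3129  0.008 ]
top table v 106 106 base v 80
sh [407.003  258.7531] [13.974  15.6503] bbox [399.4167 250.9167] [15.5    16.1667] z14 [ 0.459  -0.3149  0.014 ] z8 [ 0.4589 -0.3163  0.008 ]
base [404.4398 258.7566] [39.7701 42.6506] bbox [383.25 239.25] [42.1667 39.6667] z14 [ 0.459  -0.3091  0.014 ] z8 [ 0.4589 -0.3105  0.008 ]
tip [ 0.4614 -0.3145  0.0641] [np.float64(0.0006291620817175175), np.float64(0.0006291620817174805)] [ 0.4615 -0.3144  0.062 ] [ 0.4588 -0.3151  0.062 ]
```

View pics/c2.png

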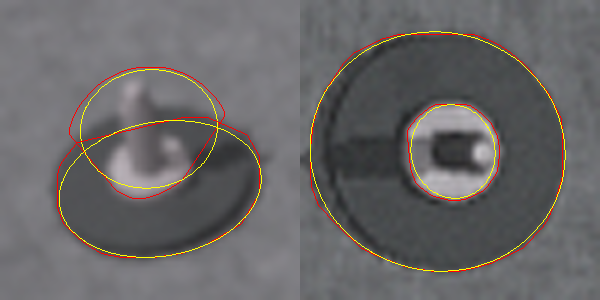

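The shoulder centre is at top (407,259), and the triangulated tip is at (0.461,-0.315,0.064) against an expected 0.062. I'll take the arbor as (0.460,-0.315). Next I square the tool and head for the large ring.

>>> drive_tool(
  steps=[0,0,0.123,0,0,0,1,0,0,0.123,0,0,0,1,0,0,0,-0.025,0.025,0,1,0,0,0,-0.025,0.025,0,1,0,0,0,-0.025,0.025,0,1,0,0,0,-0.025,0.025,0,1,0,0,0,-0.025,0.025,0,1,0,0,0,-0.025,0.025,0,1,0,0,0,-0.025,0.025,0,1,0,0,0,-0.025,0.025,0,1],
)

```text
time_s: 0.93
tcp_pos: [0.3533, -0.4043, 0.2412]
ee_rot: [[-1.0, -0.001, -0.0], [-0.001, 1.0, 0.001], [0.0, 0.001, -1.0]]
wrist_force: [0.7, 0.6, -0.1]
gripper_width: 1.005
gripper_force: 0.0
```

>>> drive_tool(
  steps=[0,0,0,-0.005,0.034,0,1,0,0,0,-0.005,0.034,0,1,0,0,0,-0.005,0.034,0,1,0,0,0,-0.005,0.034,0,1,0,0,0,-0.005,0.034,0,1,0,0,0,-0.005,0.034,0,1,0,0,0,-0.005,0.034,0,1,0,0,0,-0.005,0.034,0,1,0,0,0,-0.005,0.034,0,1,0,0,0,-0.005,0.034,0,1],
)

```text
time_s: 1.77
tcp_pos: [0.4018, -0.0642, 0.2415]
ee_rot: [[-1.0, -0.001, -0.0], [-0.001, 1.0, 0.0], [0.0, 0.0, -1.0]]
wrist_force: [0.5, 0.4, -1.3]
gripper_width: 1.003
gripper_force: 0.0
```

>>> drive_tool(
  steps=[0,0,0,-0.005,0.034,0.01,1,0,0,0,-0.005,0.034,0.01,1,0,0,0,-0.005,0.034,0.01,1,0,0,0,-0.005,0.034,0.01,1,0,0,0,-0.005,0.034,0.01,1,0,0,0,-0.005,0.034,0.01,1,0,0,0,-0.005,0.034,0.01,1,0,0,0,-0.005,0.034,0.01,1,0,0,0,-0.005,0.034,0.01,1,0,0,0,0,0,0,1],
)

```text
time_s: 2.6
tcp_pos: [0.4476, 0.2446, 0.1493]
ee_rot: [[-1.0, -0.005, -0.001], [-0.005, 1.0, -0.001], [0.001, -0.001, -1.0]]
wrist_force: [0.9, -0.5, 0.4]
gripper_width: 1.001
gripper_force: 0.0
```

>>> drive_tool(
  steps=[0,0,0,-0.0005,0.018,0,1,0,0,0,0,0.0185,0,1,0,0,0,0,0,0.03,1,0,0,0,0,0,0.03,1,0,0,0,0,0,0.025,1,0,0,0,0,0,0.015,1,0,0,0,0,0,0.012,1,0,0,0,0,0,0.01,1,0,0,0,0,0,0.004,1,0,0,0,0,0,0,1],
)

```text
time_s: 3.43
tcp_pos: [0.4474, 0.2767, 0.025]
ee_rot: [[-1.0, -0.001, -0.001], [-0.001, 1.0, -0.001], [0.001, -0.001, -1.0]]
wrist_force: [-0.8, 0.2, -0.2]
gripper_width: 1.004
gripper_force: 0.0
```

Run:
```python
from h import *
s,t=r.capture("scene"),r.capture("top")
print(r.sense()["tcp_pos"])
z=lambda i,x,y:cv2.resize(i[y-40:y+40,x-40:x+40],(400,400),interpolation=2)
cv2.imwrite("pics/c3.png",np.hstack([z(s,375,165),z(t,147,264)]))
```

```text
[0.448  0.2772 0.0262]
```

View pics/c3.png

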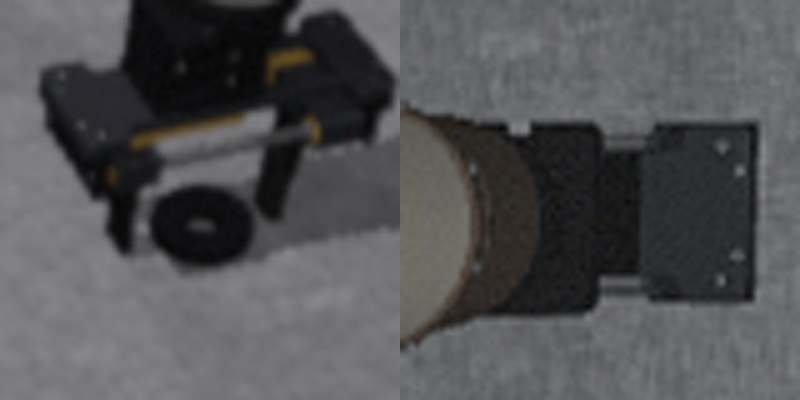

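The ring sits between the fingers at scene crop (200,225), but the tool is about 4 mm short in y. I correct that, lower and close.

>>> drive_tool(
  steps=[0,0,0,0,0.004,0.003,1,0,0,0,0,0,0,0.85,0,0,0,0,0,0,0.5,0,0,0,0,0,0,0.3,0,0,0,0,0,0,0.3,0,0,0,0,0,0,0.3,0,0,0,0,0,0,0.3,0,0,0,0,0,0,0.3],
)

```text
time_s: 4.2
tcp_pos: [0.4476, 0.2808, 0.0227]
ee_rot: [[-1.0, -0.001, 0.0], [-0.001, 1.0, 0.0], [-0.0, 0.0, -1.0]]
wrist_force: [0.4, -0.5, 0.3]
gripper_width: 0.701
gripper_force: 30.0
```

>>> drive_tool(
  steps=[0,0,0,0,0,-0.01,0.3,0,0,0,0,0,-0.025,0.3,0,0,0,0,0,-0.03,0.3,0,0,0,0,0,-0.03,0.3,0,0,0,0,-0.01,-0.02,0.3,0,0,0,0,-0.02,0,0.3,0,0,0,0,-0.03,0,0.3,0,0,0,0,-0.035,0,0.3,0,0,0,0,-0.035,0,0.3,0,0,0,0,-0.035,0,0.3],
)

```text
time_s: 5.03
tcp_pos: [0.4471, 0.1142, 0.1382]
ee_rot: [[-1.0, -0.002, 0.0], [-0.002, 1.0, 0.0], [-0.0, 0.0, -1.0]]
wrist_force: [0.0, -0.9, -1.5]
gripper_width: 0.698
gripper_force: 30.0
```

>>> drive_tool(
  steps=[0,0,0,-0.001,-0.035,0,0.3,0,0,0,-0.001,-0.035,0,0.3,0,0,0,-0.001,-0.035,0,0.3,0,0,0,-0.001,-0.035,0,0.3,0,0,0,-0.001,-0.035,0,0.3,0,0,0,-0.001,-0.035,0,0.3,0,0,0,-0.001,-0.035,0,0.3,0,0,0,-0.001,-0.035,0,0.3,0,0,0,-0.001,-0.035,0,0.3,0,0,0,-0.001,-0.03,0,0.3],
)

```text
time_s: 5.87
tcp_pos: [0.4575, -0.2315, 0.1382]
ee_rot: [[-1.0, 0.0, 0.0], [0.0, 1.0, -0.0], [-0.0, -0.0, -1.0]]
wrist_force: [1.6, -0.8, -0.4]
gripper_width: 0.7
gripper_force: 30.0
```

>>> drive_tool(
  steps=[0,0,0,-0.001,-0.03,0,0.3,0,0,0,-0.001,-0.025,0,0.3,0,0,0,0,-0.015,0,0.3,0,0,0,0,0,0,0.3,0,0,0,0,0,0,0.3],
)

```text
time_s: 6.28
tcp_pos: [0.4594, -0.2998, 0.1376]
ee_rot: [[-1.0, 0.001, -0.0], [0.001, 1.0, 0.0], [0.0, 0.0, -1.0]]
wrist_force: [0.0, 0.9, -0.7]
gripper_width: 0.702
gripper_force: 30.0
```

>>> drive_tool(
  steps=[0,0,0,-0.0005,-0.015,0.01,0.3,0,0,0,0,0,0.02,0.3,0,0,0,0,0,0.01,0.3,0,0,0,0,0,0,0.3,0,0,0,0,0,0,0.3],
)

```text
time_s: 6.7
tcp_pos: [0.4602, -0.3134, 0.0974]
ee_rot: [[-1.0, -0.002, -0.002], [-0.002, 1.0, 0.0], [0.002, 0.0, -1.0]]
wrist_force: [-0.1, -0.5, -1.1]
gripper_width: 0.697
gripper_force: 30.0
```

Run:
```python
from h import *
s,t=r.capture("scene"),r.capture("top")
print(r.sense()["tcp_pos"])
z=lambda i,x,y:cv2.resize(i[y-40:y+40,x-40:x+40],(400,400),interpolation=2)
a=z(s,174,200)
# expected projections: ring centre (from TCP), predicted pin tip
K,E=P["scene"]["camera_matrix"],np.array(P["scene"]["extrinsics"])
for p,c in(((.460,-.315,.062),(0,0,255)),((.460,-.315,.014),(0,255,0))):
    q=K@(E[:3,:3]@p+E[:3,3]); q=q[:2]/q[2]; print(q); cv2.circle(a,tuple(int(v) for v in ((q-[134,160]+.5)*5)),4,c,1)
cv2.imwrite("pics/c4.png",np.hstack([a,z(t,407,259)]))
```

```text
[ 0.4612 -0.3139  0.0985]
[172.7078 201.2887]
[175.4946 214.0025]
```

View pics/c4.png

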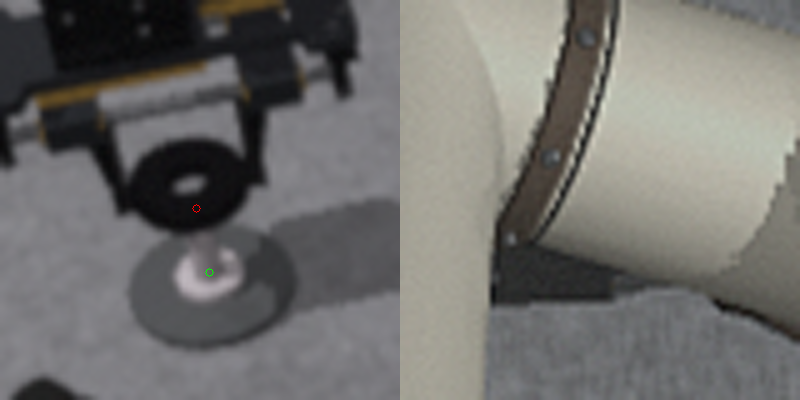

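The ring centre is at scene (171.5,196.5) against a predicted (171.5,196.0), so it is aligned over the pin. I lower it now.

>>> drive_tool(
  steps=[0,0,0,0,-0.001,0.008,0.3,0,0,0,0,0,0.008,0.3,0,0,0,0,0,0.008,0.3,0,0,0,0,0,0.008,0.3,0,0,0,0,0,0.008,0.3,0,0,0,0,0,0.008,0.3,0,0,0,0,0,0.004,0.3,0,0,0,0,0,0,0.3,0,0,0,0,0,0,0.3],
)

```text
time_s: 7.55
tcp_pos: [0.4602, -0.3152, 0.0451]
ee_rot: [[-1.0, -0.001, -0.001], [-0.001, 1.0, 0.0], [0.001, 0.0, -1.0]]
wrist_force: [-1.3, -0.2, -1.1]
gripper_width: 0.7
gripper_force: 30.0
```

>>> drive_tool(
  steps=[0,0,0,0,0,0.004,0.3,0,0,0,0,0,0.003,0.3,0,0,0,0,0,0,0.3,0,0,0,0,0,0,0.3],
)

```text
time_s: 7.88
tcp_pos: [0.4602, -0.3152, 0.0383]
ee_rot: [[-1.0, -0.001, -0.0], [-0.001, 1.0, 0.0], [0.0, 0.0, -1.0]]
wrist_force: [0.2, 0.7, -1.9]
gripper_width: 0.7
gripper_force: 30.0
```

>>> drive_tool(
  steps=[0,0,0,0,0,0.001,0.3,0,0,0,0,0,0.001,0.3,0,0,0,0,0,0,0.3,0,0,0,0,0,0,0.3],
)

```text
time_s: 8.22
tcp_pos: [0.4602, -0.3152, 0.0367]
ee_rot: [[-1.0, -0.001, -0.001], [-0.001, 1.0, 0.0], [0.001, 0.0, -1.0]]
wrist_force: [-1.8, 2.0, 2.6]
gripper_width: 0.704
gripper_force: 30.0
```

>>> drive_tool(
  steps=[0,0,0,0,0,0.0005,0.3,0,0,0,0,0,0,0.3,0,0,0,0,0,0,0.3,0,0,0,0,0,0,0.75,0,0,0,0,0,0,0.85,0,0,0,0,0,0,0.85,0,0,0,0,0,0,0.85],
)

```text
time_s: 8.8
tcp_pos: [0.4612, -0.3155, 0.0361]
ee_rot: [[-1.0, -0.001, 0.002], [-0.001, 1.0, -0.001], [-0.002, -0.001, -1.0]]
wrist_force: [0.1, -0.0, -0.0]
gripper_width: 0.833
gripper_force: 0.0
```

>>> drive_tool(
  steps=[0,0,0,0,0,-0.01,0.85,0,0,0,0,0,-0.03,0.85,0,0,0,0,0,-0.03,0.85,0,0,0,0,0,-0.03,0.85,0,0,0,0,0.03,0,0.85,0,0,0,0,0.035,0,0.85,0,0,0,0,0.035,0,0.85,0,0,0,0,0.035,0,0.85,0,0,0,0,0.035,0,0.85,0,0,0,0,0.035,0,0.85],
)

```text
time_s: 9.63
tcp_pos: [0.4605, -0.1088, 0.137]
ee_rot: [[-1.0, -0.001, 0.002], [-0.001, 1.0, 0.0], [-0.002, 0.0, -1.0]]
wrist_force: [0.4, -0.4, -0.0]
gripper_width: 0.852
gripper_force: 0.0
```

Run:
```python
from h import *
s,t=r.capture("scene"),r.capture("top")
se=r.sense();print(se["time_s"],se["tcp_pos"])
z=lambda i,x,y:cv2.resize(i[y-40:y+40,x-40:x+40],(400,400),interpolation=2)
cv2.imwrite("pics/c5.png",np.hstack([z(s,174,205),z(t,407,259)]))
A=blob(s,"black",(176,212),20);B=blob(t,"black",(407,259),25)
print(A[0],B[0],B[2],*tri(A[0],B[0]),plane("top",B[0],.021))
```

```text
9.7333 [ 0.4609 -0.1068  0.1372]
[174.9269 213.7425] [407.8586 257.6267] [27.2587 29.0325] [ 0.4615 -0.3163  0.0169] [np.float64(6.343452268479717e-05), np.float64(6.343452268480648e-05)] [ 0.4616 -0.3152  0.021 ]
```

View pics/c5.png

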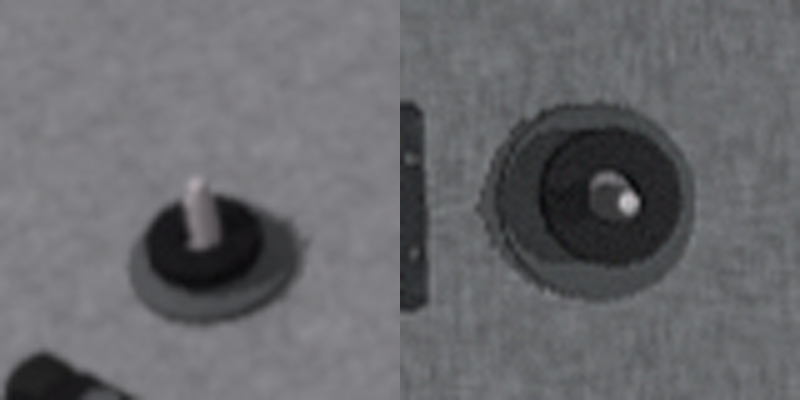

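The large ring is flat around the pin at the shoulder: scene (175,214), top (408,258). Next is the green ring.

>>> drive_tool(
  steps=[0,0,0,-0.002,0.03,0,0.85,0,0,0,0,0.03,0,0.85,0,0,0,0,0.019,0.01,0.85,0,0,0,0,0,0.03,0.85,0,0,0,0,0,0.03,0.85,0,0,0,0,0,0.02,0.85,0,0,0,0,0,0.012,0.85,0,0,0,0,0,0.008,0.85,0,0,0,0,0,0,0.85,0,0,0,0,0,0,0.85],
)

```text
time_s: 10.57
tcp_pos: [0.4628, -0.0315, 0.0264]
ee_rot: [[-1.0, -0.001, 0.001], [-0.001, 1.0, -0.0], [-0.001, -0.0, -1.0]]
wrist_force: [-0.1, 1.0, -0.1]
gripper_width: 0.852
gripper_force: 0.0
```

>>> drive_tool(
  steps=[0,0,0,0,0.0035,0.004,0.85,0,0,0,0,0,0,0.7,0,0,0,0,0,0,0.4,0,0,0,0,0,0,0.2,0,0,0,0,0,0,0.2,0,0,0,0,0,0,0.2,0,0,0,0,0,0,0.2,0,0,0,0,0,0,0.2],
)

```text
time_s: 11.23
tcp_pos: [0.4625, -0.0277, 0.0224]
ee_rot: [[-1.0, -0.001, 0.001], [-0.001, 1.0, 0.0], [-0.001, 0.0, -1.0]]
wrist_force: [-0.3, 0.6, 4.2]
gripper_width: 0.586
gripper_force: 30.0
```

>>> drive_tool(
  steps=[0,0,0,0,0,-0.01,0.2,0,0,0,0,0,-0.025,0.2,0,0,0,0,0,-0.03,0.2,0,0,0,0,0,-0.03,0.2,0,0,0,0,-0.015,-0.013,0.2,0,0,0,0,-0.03,0,0.2,0,0,0,0,-0.035,0,0.2,0,0,0,0,-0.035,0,0.2,0,0,0,0.001,-0.035,0,0.2,0,0,0,0.001,-0.035,0,0.2],
)

```text
time_s: 12.07
tcp_pos: [0.4598, -0.2143, 0.1299]
ee_rot: [[-1.0, -0.001, -0.0], [-0.001, 1.0, 0.0], [0.0, 0.0, -1.0]]
wrist_force: [1.6, -0.1, -1.0]
gripper_width: 0.581
gripper_force: 30.0
```

>>> drive_tool(
  steps=[0,0,0,0,-0.035,0,0.2,0,0,0,0,-0.03,0,0.2,0,0,0,0,-0.025,0,0.2,0,0,0,0,-0.0125,0,0.2,0,0,0,0,0,0,0.2,0,0,0,0,0,0,0.2,0,0,0,0,0,0,0.2],
)

```text
time_s: 12.65
tcp_pos: [0.4601, -0.3144, 0.1297]
ee_rot: [[-1.0, -0.001, -0.001], [-0.001, 1.0, 0.001], [0.001, 0.001, -1.0]]
wrist_force: [-0.2, -0.1, -0.2]
gripper_width: 0.585
gripper_force: 30.0
```

>>> drive_tool(
  steps=[0,0,0,0,-0.001,0.02,0.2,0,0,0,0,0,0.014,0.2,0,0,0,0,0,0,0.2,0,0,0,0,0,0,0.2],
)

```text
time_s: 12.98
tcp_pos: [0.4603, -0.3151, 0.0958]
ee_rot: [[-1.0, -0.003, -0.002], [-0.003, 1.0, 0.0], [0.002, 0.0, -1.0]]
wrist_force: [-0.4, 0.1, -0.5]
gripper_width: 0.585
gripper_force: 30.0
```

Run:
```python
from h import *
s=r.capture("scene");p=r.sense()["tcp_pos"]
A=blob(s,"green",(172,197),18)
K,E=P["scene"]["camera_matrix"],np.array(P["scene"]["extrinsics"])
q=K@(E[:3,:3]@np.array([.4605,-.3152,p[2]-.0165])+E[:3,3]); print(p,A[0],A[2],q[:2]/q[2],plane("scene",A[0],p[2]-.0165))
```

```text
[ 0.461  -0.3156  0.0966] [170.9252 197.3898] [14.8239 20.3972] [171.5696 196.4532] [ 0.4635 -0.3173  0.0801]
```

>>> drive_tool(
  steps=[0,0,0,0.001,0,0.008,0.2,0,0,0,0,0,0.008,0.2,0,0,0,0,0,0.008,0.2,0,0,0,0,0,0.006,0.2,0,0,0,0,0,0.005,0.2,0,0,0,0,0,0.004,0.2,0,0,0,0,0,0.003,0.2,0,0,0,0,0,0,0.2,0,0,0,0,0,0,0.2],
)

```text
time_s: 13.78
tcp_pos: [0.459, -0.3161, 0.0536]
ee_rot: [[-1.0, -0.001, -0.001], [-0.001, 1.0, 0.001], [0.001, 0.001, -1.0]]
wrist_force: [-0.2, 0.8, -1.4]
gripper_width: 0.59
gripper_force: 30.0
```

>>> drive_tool(
  steps=[0,0,0,0,0,0.0015,0.2,0,0,0,0,0,0.001,0.2,0,0,0,0,0,0.001,0.2,0,0,0,0,0,0,0.2,0,0,0,0,0,0,0.2],
)

```text
time_s: 14.2
tcp_pos: [0.4593, -0.3161, 0.0506]
ee_rot: [[-1.0, -0.001, -0.0], [-0.001, 1.0, 0.0], [0.0, 0.0, -1.0]]
wrist_force: [-1.5, 2.9, 1.1]
gripper_width: 0.587
gripper_force: 30.0
```

>>> drive_tool(
  steps=[0,0,0,0,0,0.0007,0.2,0,0,0,0,0,0,0.2,0,0,0,0,0,0,0.2],
)

```text
time_s: 14.45
tcp_pos: [0.4593, -0.3161, 0.0505]
ee_rot: [[-1.0, -0.001, -0.0], [-0.001, 1.0, 0.0], [0.0, 0.0, -1.0]]
wrist_force: [-2.6, 4.4, 4.6]
gripper_width: 0.585
gripper_force: 30.0
```

>>> drive_tool(
  steps=[0,0,0,0,0,0,0.65,0,0,0,0,0,0,0.75,0,0,0,0,0,0,0.75,0,0,0,0,0,0,0.75,0,0,0,0,0,-0.01,0.75,0,0,0,0,0,-0.03,0.75,0,0,0,0,0,-0.03,0.75,0,0,0,0,0,-0.02,0.75,0,0,0,-0.01,0.03,0,0.75,0,0,0,-0.011,0.033,0,0.75],
)

```text
time_s: 15.28
tcp_pos: [0.4815, -0.2543, 0.1425]
ee_rot: [[-1.0, 0.003, 0.005], [0.003, 1.0, -0.002], [-0.005, -0.001, -1.0]]
wrist_force: [0.5, 0.7, -0.7]
gripper_width: 0.749
gripper_force: 0.0
```

>>> drive_tool(
  steps=[0,0,0,-0.01,0.033,0,0.75,0,0,0,-0.01,0.033,0,0.75,0,0,0,-0.01,0.033,0,0.75,0,0,0,-0.01,0.033,0,0.75,0,0,0,-0.01,0.033,0,0.75,0,0,0,-0.01,0.033,0,0.75,0,0,0,-0.01,0.033,0,0.75,0,0,0,-0.01,0.033,0,0.75,0,0,0,-0.01,0.033,0,0.75,0,0,0,0,0,0,0.75],
)

```text
time_s: 16.12
tcp_pos: [0.5728, 0.0486, 0.1408]
ee_rot: [[-1.0, -0.006, 0.004], [-0.006, 1.0, 0.001], [-0.004, 0.001, -1.0]]
wrist_force: [0.2, -0.7, 0.5]
gripper_width: 0.754
gripper_force: 0.0
```

Run:
```python
from h import *
s,t=r.capture("scene"),r.capture("top")
se=r.sense();print(se["time_s"],se["tcp_pos"])
z=lambda i,x,y:cv2.resize(i[y-40:y+40,x-40:x+40],(400,400),interpolation=2)
cv2.imwrite("pics/c6.png",np.hstack([z(s,174,205),z(t,407,259)]))
A=blob(s,"green",(174,208),20);B=blob(t,"green",(409,258),25)
print(A[0],B[0],B[2],*tri(A[0],B[0]),plane("top",B[0],.034))
```

```text
16.2167 [0.5706 0.045  0.1403]
[173.3062 209.931 ] [410.4958 258.4635] [23.1817 23.8227] [ 0.4599 -0.3185  0.0306] [np.float64(0.0001788172409540959), np.float64(0.00017881724095407397)] [ 0.4599 -0.3178  0.034 ]
```

View pics/c6.png

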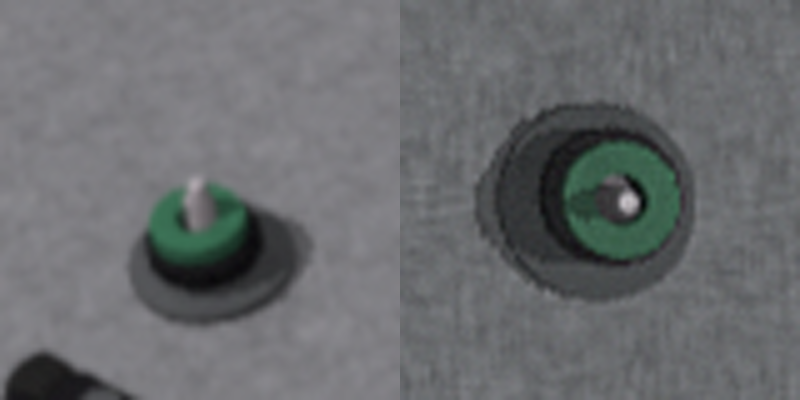

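The medium ring is seated flat at scene (173,210) and top (410,258), within tolerance. Now the small ring.

>>> drive_tool(
  steps=[0,0,0.002,-0.01,0.033,0,0.75,0,0,0,-0.01,0.033,0,0.75,0,0,0,-0.01,0.032,0,0.75,0,0,0,0,0,0.03,0.75,0,0,0,0,0,0.03,0.75,0,0,0,0,0,0.02,0.75,0,0,0,0,0,0.015,0.75,0,0,0,0,0,0,0.75,0,0,0,0,0,0,0.75],
)

```text
time_s: 16.97
tcp_pos: [0.6, 0.1404, 0.0447]
ee_rot: [[-1.0, 0.002, -0.001], [0.002, 1.0, -0.001], [0.001, -0.001, -1.0]]
wrist_force: [0.4, 0.2, -0.8]
gripper_width: 0.747
gripper_force: 0.0
```

>>> drive_tool(
  steps=[0,0,0,-0.0025,0.005,0.01,0.75,0,0,0,0,0,0.008,0.75,0,0,0,0,0,0.005,0.75,0,0,0,0,0,0,0.75,0,0,0,0,0,0,0.6,0,0,0,0,0,0,0.3,0,0,0,0,0,0,0.2,0,0,0,0,0,0,0.2,0,0,0,0,0,0,0.2,0,0,0,0,0,0,0.2],
)

```text
time_s: 17.8
tcp_pos: [0.6029, 0.1469, 0.0222]
ee_rot: [[-1.0, 0.001, 0.001], [0.001, 1.0, 0.0], [-0.001, 0.0, -1.0]]
wrist_force: [-0.1, 0.7, 0.0]
gripper_width: 0.465
gripper_force: 30.0
```

>>> drive_tool(
  steps=[0,0,0,0,0,-0.01,0.2,0,0,0,0,0,-0.025,0.2,0,0,0,0,0,-0.03,0.2,0,0,0,0,0,-0.03,0.2,0,0,0,0.005,-0.015,-0.025,0.2,0,0,0,0.0095,-0.03,0,0.2,0,0,0,0.01,-0.033,0,0.2,0,0,0,0.01,-0.033,0,0.2,0,0,0,0.01,-0.033,0,0.2,0,0,0,0.01,-0.033,0,0.2],
)

```text
time_s: 18.63
tcp_pos: [0.5473, -0.0315, 0.1428]
ee_rot: [[-1.0, 0.001, 0.001], [0.001, 1.0, 0.0], [-0.001, 0.0, -1.0]]
wrist_force: [1.3, -0.0, -0.1]
gripper_width: 0.463
gripper_force: 30.0
```

>>> drive_tool(
  steps=[0,0,0,0.01,-0.033,0,0.2,0,0,0,0.01,-0.033,0,0.2,0,0,0,0.01,-0.033,0,0.2,0,0,0,0.01,-0.033,0,0.2,0,0,0,0.01,-0.033,0,0.2,0,0,0,0.01,-0.033,0,0.2,0,0,0,0.01,-0.03,0,0.2,0,0,0,0.01,-0.025,0,0.2,0,0,0,0,0,0,0.2,0,0,0,0,0,0,0.2],
)

```text
time_s: 19.47
tcp_pos: [0.467, -0.2843, 0.1424]
ee_rot: [[-1.0, 0.004, 0.0], [0.004, 1.0, -0.0], [-0.0, -0.0, -1.0]]
wrist_force: [-0.1, 0.8, -0.8]
gripper_width: 0.463
gripper_force: 30.0
```

>>> drive_tool(
  steps=[0,0,0,0.003,-0.016,0,0.2,0,0,0,0.0035,-0.0155,0,0.2,0,0,0,0,0,0.02,0.2,0,0,0,0,0,0.015,0.2,0,0,0,0,0,0.007,0.2,0,0,0,0,0,0,0.2,0,0,0,0,0,0,0.2,0,0,0,0,0,0,0.2],
)

```text
time_s: 20.13
tcp_pos: [0.4621, -0.3144, 0.1009]
ee_rot: [[-1.0, 0.0, 0.002], [0.0, 1.0, -0.001], [-0.002, -0.001, -1.0]]
wrist_force: [0.2, 0.1, -0.5]
gripper_width: 0.466
gripper_force: 30.0
```

Run:
```python
from h import *
s=r.capture("scene");p=r.sense()["tcp_pos"]
K,E=P["scene"]["camera_matrix"],np.array(P["scene"]["extrinsics"])
q=K@(E[:3,:3]@np.array([.4605,-.3155,p[2]-.0172])+E[:3,3]);q=q[:2]/q[2]
A=blob(s,"bright",q,16)
print(p,A[0],A[2],q,plane("scene",A[0],p[2]-.0172))
x,y=172,200
cv2.imwrite("pics/c7.png",np.hstack([cv2.resize(s[y-30:y+30,x-30:x+30],(400,400),interpolation=2),cv2.resize(A[3],(400,400))]))
```

```text
[ 0.4621 -0.3145  0.101 ] [172.9431 196.898 ] [ 4.9458 10.1434] [171.2313 195.4603] [ 0.4672 -0.3121  0.0838]
```

View pics/c7.png

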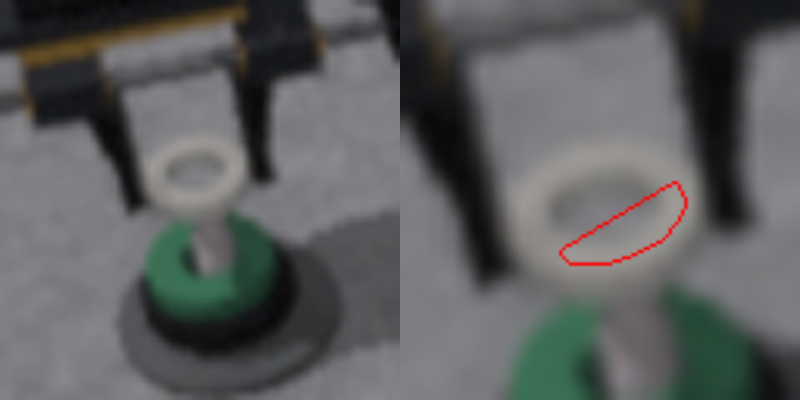

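The mask was shaded, but by eye the ring centre is at scene (170.6,196.2) against the axis at (171.2,195.5). I shift by −1.5 mm in x and −1 mm in y, then lower.

>>> drive_tool(
  steps=[0,0,0,0.0015,-0.001,0.005,0.2,0,0,0,0,0,0.007,0.2,0,0,0,0,0,0.007,0.2,0,0,0,0,0,0.006,0.2,0,0,0,0,0,0.005,0.2,0,0,0,0,0,0.004,0.2,0,0,0,0,0,0.002,0.2,0,0,0,0,0,0,0.2,0,0,0,0,0,0,0.2],
)

```text
time_s: 20.93
tcp_pos: [0.4598, -0.3156, 0.0638]
ee_rot: [[-1.0, 0.001, -0.0], [0.001, 1.0, -0.0], [0.0, -0.0, -1.0]]
wrist_force: [-0.1, -0.1, -0.5]
gripper_width: 0.465
gripper_force: 30.0
```

>>> drive_tool(
  steps=[0,0,0,0,0,0.001,0.2,0,0,0,0,0,0.001,0.2,0,0,0,0,0,0,0.2,0,0,0,0,0,0,0.2],
)

```text
time_s: 21.27
tcp_pos: [0.46, -0.3157, 0.0622]
ee_rot: [[-1.0, 0.001, 0.001], [0.001, 1.0, -0.0], [-0.001, -0.0, -1.0]]
wrist_force: [0.1, 0.4, 0.7]
gripper_width: 0.463
gripper_force: 30.0
```

>>> drive_tool(
  steps=[0,0,0,0,0,0.0007,0.2,0,0,0,0,0,0.0003,0.2,0,0,0,0,0,0,0.2,0,0,0,0,0,0,0.2],
)

```text
time_s: 21.6
tcp_pos: [0.46, -0.3157, 0.0621]
ee_rot: [[-1.0, 0.001, 0.001], [0.001, 1.0, -0.001], [-0.001, -0.001, -1.0]]
wrist_force: [-0.3, 0.8, 7.0]
gripper_width: 0.461
gripper_force: 30.0
```

Contact is firm at the expected height. I release and clear away.

>>> drive_tool(
  steps=[0,0,0,0,0,0,0.5,0,0,0,0,0,0,0.6,0,0,0,0,0,0,0.65,0,0,0,0,0,0,0.65,0,0,0,0,0,-0.01,0.65,0,0,0,0,0,-0.025,0.65,0,0,0,0,0,-0.03,0.65,0,0,0,0,0,-0.03,0.65,0,0,0,0,0.03,0,0.65,0,0,0,0,0.035,0,0.65],
)

```text
time_s: 22.43
tcp_pos: [0.4612, -0.2515, 0.1586]
ee_rot: [[-1.0, 0.005, 0.006], [0.005, 1.0, -0.002], [-0.006, -0.002, -1.0]]
wrist_force: [0.0, 1.5, -0.3]
gripper_width: 0.648
gripper_force: 0.0
```

>>> drive_tool(
  steps=[0,0,0,0,0.035,0,0.65,0,0,0,0,0.035,0,0.65,0,0,0,0,0.035,0,0.65,0,0,0,0,0.035,0,0.65,0,0,0,0,0.02,0,0.65,0,0,0,0,0,0,0.65,0,0,0,0,0,0,0.65],
)

```text
time_s: 23.02
tcp_pos: [0.4602, -0.0896, 0.1566]
ee_rot: [[-1.0, -0.001, 0.001], [-0.001, 1.0, 0.0], [-0.001, 0.0, -1.0]]
wrist_force: [0.3, -0.7, 0.6]
gripper_width: 0.655
gripper_force: 0.0
```

Run:
```python
from h import *
s,t=r.capture("scene"),r.capture("top")
se=r.sense();print(se["time_s"],se["tcp_pos"],se["joint_velocities"])
z=lambda i,x,y:cv2.resize(i[y-40:y+40,x-40:x+40],(400,400),interpolation=2)
cv2.imwrite("pics/c8.png",np.hstack([z(s,174,205),z(t,407,259)]))
```

```text
23.1167 [ 0.46   -0.0909  0.1562] [-1.0657  0.443  -0.0263  0.041   0.1671 -0.1016]
```

View pics/c8.png

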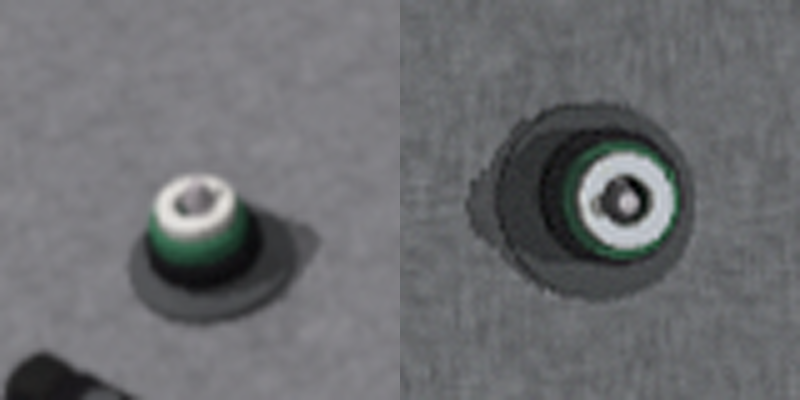

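The stack is complete and flat, with the small ring on top at scene (173,205) and top (412,258). I'm handing the job in.

```bash
python3 -c "
from station import r
print(r.finish_job())"
```

```text
the job is handed in; nothing more can be done
None
```

All three rings are on the arbor, large, then medium, then small, each lowered in the gripper until seated; the last images show the stack flat, and I handed the job in at about 23 s (no verdict was returned).

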